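# Snap the window retainer into the laser lens cell

### The job

The brass retainer ring of the laser marker's lens cell is only started in its bore and stands proud. Pick up the broad-footed hand pusher, set its foot squarely on the ring and press straight down until the ring snaps fully home with its flange flat on the cell, then stand the pusher upright on the bench again, clear of the cell. Do not touch the ring with the gripper itself, and leave the slim straight punch, which would go through the ring onto the glass, standing where it is.

Things in the scene. Friction and masses are not known exactly. Their poses are not given: they have to be found in the camera images.
- pusher: the broad-footed hand pusher, standing loose on the bench: 100 mm tall, round foot 50 mm in diameter and 18 mm thick with a flat white underside, tapering in until 28 mm up; above that a round grey metal handle 26 mm in diameter up to 94 mm; 0.14 to 0.24 kg. Origin at the centre of the foot's underside, z up along the handle. Grip the handle 45 to 75 mm above the origin.
- punch: the slim straight punch, standing upright near the pusher, not to be used: the same 26 mm handle and 100 mm height but without a foot, 26 mm in diameter all the way down. Origin at the centre of its underside, z up. It and the pusher may have changed places.
- retainer: the brass retainer ring, level in the mouth of the bore: flange 62 mm wide, 4 mm thick, 38 mm hole, skirt 14 mm long below. Origin on its axis at the flange's underside, z up; the face to press is 4 mm above. It starts about 8 mm above the cell's top face and is home on that face. Spring balls resist: about 5 to 10 N over the first 3 mm, then it snaps down the rest and meets a hard stop.
- lens_cell: the lens cell, fixed to the bench: square grey metal block 84 x 84 mm on a dark base plate 126 mm (x) by 90 mm (y), with a vertical bore 54 mm in diameter in the middle. Origin on the bore's axis at bench height, z up; the block's flat top face is 42 mm above the origin.
Mind the look-alikes: they are no part of the job. What is shaped like the pusher but red is not meant.

How it is judged:
By the outcome, as a careful person would: the job done as asked, in the order asked, and still so for the second after the job is handed in, with the robot touching nothing.
It also fails if it takes over 48 s, if anything falls off the work surface, if the arm or the gripper's body presses on something with over 40 N, if the wrist force passes 120 N, or if a joint passes its speed limit or range.

### The arm

A 6-joint arm with a two-finger parallel gripper is mounted at the origin on a cart in front of the work surface, level with it; the furniture and walls round the work are solid. World frame = base frame: x ahead of the robot, y to its left, z up, the work surface at z = 0. Lengths are in m, angles in rad, forces in N, time in s.
With the tool pointing down it reaches from about 0.325 to 0.9 m from the base axis. Payload 6.1 kg.
Tool frame: the origin (TCP) lies at the very end of the fingers, on their centre line; the grasp point (between the pads) lies 19 mm behind it; z points along the fingers, y is the direction in which the jaws open and shut (so a half turn about z gives the same grasp; the last joint's range is limited). The gripper opens to 87 mm and grips with 3 to 60 N. Pads are 19 mm wide; open, the fingers measure 117 mm over their backs; the gripper's body (75 mm by 190 mm) begins 51 mm behind the grasp point.
Start: joints at [0.988, 0.22, 1.526, -0, 1.395, -0.126], TCP at [0.276, 0.561, 0.223] pointing down, gripper open.
Joint ranges: [-2.98, 2.98], [-0.91, 2.08], [0.09, 2.57], [-1.24, 4.39], [0.2, 2.65], [-2.68, 2.68]. Speed limits (rad/s): [2.57, 2.57, 3.01, 3.14, 3.14, 3.14].

### API

Orientations are given as a rotation vector (axis times angle).
In Python, from station import * gives the robot as it stands.
- The arm moves only by the tool drive_tool, never from a script. Its argument "increments" is a list of rows, each an object of numbers: "dx", "dy", "dz": the shift along the tool's x, y, z in mm; "ax", "ay", "az": the turn, a rotation vector about the tool's x, y, z in rad; "grip": the opening, from 0 (shut) to 1 (fully open). In form: [{"dx": .., "dy": .., "dz": .., "ax": .., "ay": .., "az": .., "grip": ..}, ...]. A call has 1 to 8 rows; each row is the pose to reach, as a shift and turn from the pose commanded when the call began, along the tool's axes at that moment; what a row does not reach only later rows make up. A row lasts 1/12 s, in which the tool goes at most 41.7 mm and 7.16 degrees, less where a joint would pass 70% of its speed; a pose out of reach is approached as far as the arm can. A call with a gripper value outside its range is refused whole. The fingers move at their own pace and stop on an object; "newtons" is the grip in N (left out, the last holds). Time passes only in rows, so rows that repeat a pose let the fingers close. It gives the time, the measured TCP pose, the force and the opening at its end, in the units of the state.
- read_state(): the state, without advancing time (a new reading comes with each control period).
- camera(name): name is "scene" or "side" or "wrist"; returns a dict with "color" (480x640x3 uint8, red, green, blue), "fx", "fy", "cx", "cy" (pixels), "k1" (the pictures are not rectified: a ray, as slopes to the right and down, at radius r is drawn at 1 + k1 r^2 times it, then the intrinsics apply), "T" (4x4, takes a point from camera to world coordinates). Camera axes: x right, y up, looking along -z (the intrinsics and any distortion apply to the point x, -y, -z); pixel columns grow to the right and rows downward; lengths in m; the calibration is good to about 2 mm. A picture is of the moment at which its call begins. There is no depth.
- job_done(): hands the job in, once; it reports no verdict.
The state is a dict: "time_s": time; "q": joint angles; "joint_velocities": joint speeds; "joint_torque": joint torques, N m; "eef_pos": TCP position; "tool_rot": TCP orientation; "contact_force": force on the tool from outside, world axes, zero at the start; "torque": the same for the moment, N m; "opening": opening from 0.0 (shut) to 1.0 (fully open).
Only numpy, scipy, OpenCV 4.12 (cv2) and the standard library are available. Lean on these libraries where they do the work, as an engineer would, in place of code of your own. Each camera call takes 0.05 s, during which the arm holds its last target.

## Working session

There is one attempt and no reset: what is moved stays moved. The work goes in short steps, Python scripts to look and compute and a tool call to move; the robot and the scene stay as the last step left them, time stands still between calls to the robot, and variables do not carry over. Pictures are saved under pics/ and viewed, and the job is handed in when it is done.

Besides the shell and the picture viewer there is one more tool, called after "Request:" by a JSON object that holds its "op" and its "data", one argument or row to a line. drive_tool: Moves the arm, as the interface text tells. Its arguments: {"type":"object","properties":{"increments":{"type":"array"},"newtons":{"type":"number"}},"required":["increments"]}

```bash
mkdir -p pics; ls; cat > h.py <<'E'
from station import *
import numpy as np, cv2
def snap(n,f):
    c=camera(n); cv2.imwrite(f,c["color"][:,:,::-1]); np.save(f[:-4]+".npy",c,allow_pickle=True); return c
def load(f): return np.load(f,allow_pickle=True).item()
def ray(c,u,v):
    K=np.array([[c["fx"],0,c["cx"]],[0,c["fy"],c["cy"]],[0,0,1.]])
    p=cv2.undistortPoints(np.array([[[u,v]]],float),K,np.array([c["k1"],0,0,0.]))[0,0]
    d=c["T"][:3,:3]@np.array([p[0],-p[1],-1]); return c["T"][:3,3],d
def onz(c,u,v,z):
    o,d=ray(c,u,v); return o+d*(z-o[2])/d[2]
def proj(c,P):
    R=c["T"][:3,:3];q=R.T@(np.asarray(P)-c["T"][:3,3]); s=np.array([q[0],-q[1]])/-q[2]
    s=s*(1+c["k1"]*(s@s)); return s*[c["fx"],c["fy"]]+[c["cx"],c["cy"]]
E
python3 - <<'E'
from h import *
print(read_state())
for n in("scene","side","wrist"):
    c=snap(n,f"pics/{n}0.png"); print(n,c["T"].round(3).tolist(),c["fx"],c["k1"])
E
```

```text
pics
{'time_s': 0.0, 'q': array([ 9.87918287e-01,  2.21200138e-01,  1.52762244e+00, -5.16180934e-06,
        1.39470136e+00, -1.26104327e-01]), 'joint_velocities': array([ 0.00033144, -0.00080447,  0.00014412,  0.00018997, -0.00091524,
       -0.00155411]), 'joint_torque': array([ 2.17361980e-03, -4.94612396e+01, -3.87381005e+01,  7.00858701e-02,
        5.73715463e-02, -1.64950602e-04]), 'eef_pos': array([0.27531979, 0.56039519, 0.22144736]), 'tool_rot': array([-7.11124817e-01, -3.05936531e+00,  2.84719139e-03]), 'contact_force': array([ 0.51990635, -0.32643576,  1.31356669]), 'torque': array([-8.70207761e-06, -4.65537907e-03,  3.60609904e-02]), 'opening': 1.0017875447339948}
scene [[0.871, 0.356, -0.34, 0.116], [-0.492, 0.62, -0.611, -0.827], [-0.007, 0.699, 0.715, 0.935], [0.0, 0.0, 0.0, 1.0]] 624.9713780275945 -0.17133030892042994
side [[0.993, 0.04, -0.107, 0.423], [-0.114, 0.408, -0.906, -0.992], [0.007, 0.912, 0.41, 0.476], [0.0, 0.0, 0.0, 1.0]] 466.72038349470347 -0.022805688262920287
wrist [[0.44, -0.864, -0.245, 0.208], [0.898, 0.423, 0.122, 0.593], [-0.002, -0.274, 0.962, 0.383], [0.0, 0.0, 0.0, 1.0]] 412.1761043470673 -0.04569872635640832
```

View pics/scene0.png

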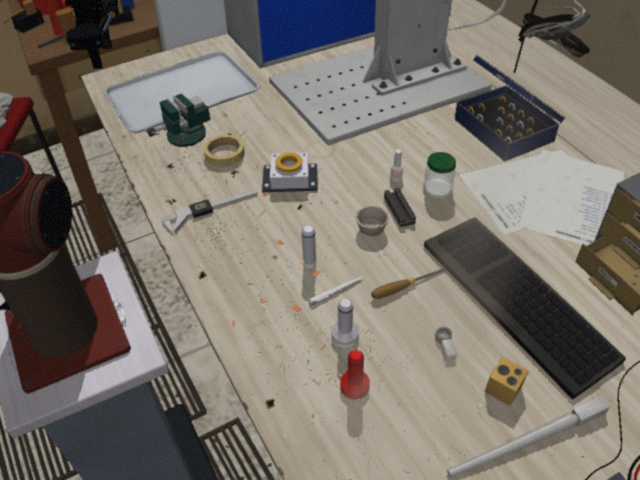

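View pics/side0.png

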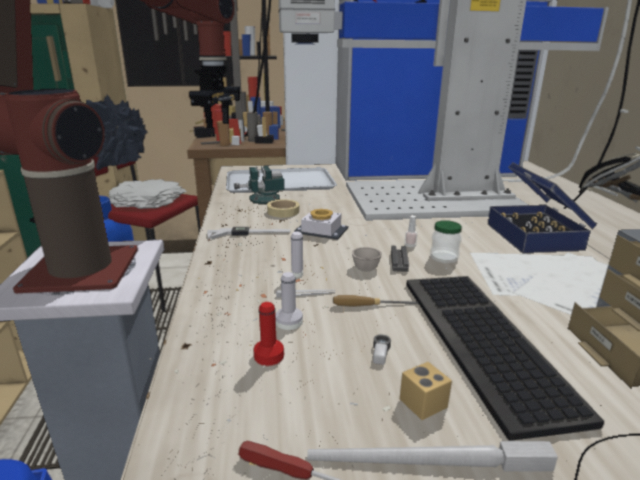

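View pics/wrist0.png

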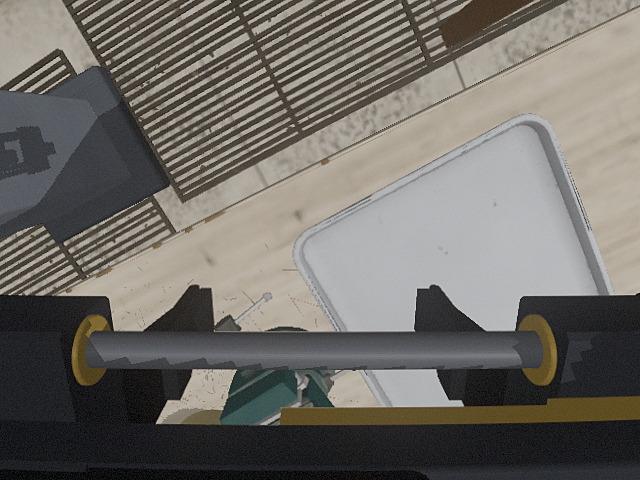

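The candidates in the scene view are:
- Grey with a foot at (345,322), side view (289,300). This fits the pusher.
- Slim grey without a foot at (309,246). This is the punch.
- Red with a foot at (355,375). This is the look-alike.

I'll confirm in an enlarged crop.

```bash
python3 - <<'E'
from h import *
a=cv2.imread("pics/scene0.png");b=cv2.imread("pics/side0.png")
A=cv2.resize(a[220:400,290:390],None,fx=3,fy=3,interpolation=2);B=cv2.resize(b[225:375,240:340],None,fx=3,fy=3,interpolation=2)
C=cv2.resize(a[140:210,250:330],None,fx=3,fy=3,interpolation=2)
o=np.zeros((540,790,3),np.uint8);o[:540,:300]=A;o[:450,300:600]=B;o[:210,600:790]=C[:,:190]
cv2.imwrite("pics/crop0.png",o)
E
```

```text
(no output)
```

View pics/crop0.png

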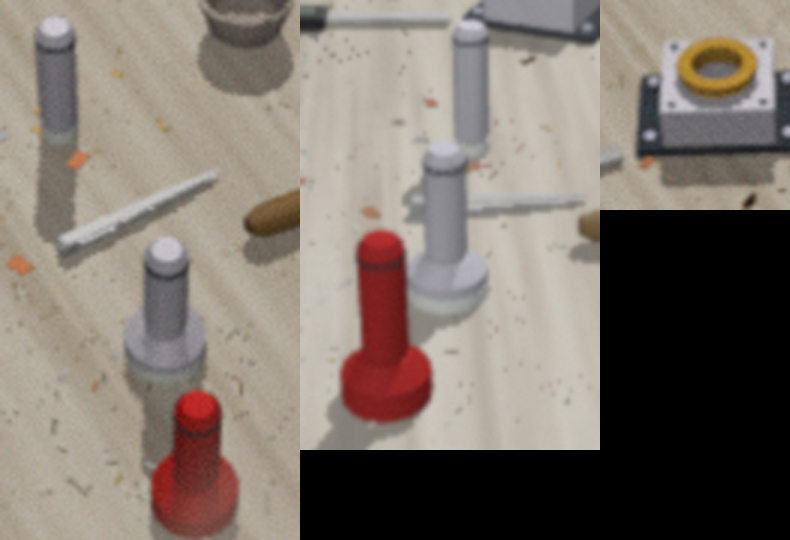

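The crop confirms it: the grey footed tool in the middle is the pusher, the footless one is the punch, and the footed red one is the look-alike. Now rough positions.

```bash
python3 - <<'E'
from h import *
s=load("pics/scene0.npy");d=load("pics/side0.npy")
def tri(p,q):
    o1,a=ray(s,*p);o2,b=ray(d,*q)
    t=np.linalg.lstsq(np.c_[a,-b],o2-o1,rcond=None)[0]
    P,Q=o1+t[0]*a,o2+t[1]*b; return ((P+Q)/2).round(4),round(np.linalg.norm(P-Q),4)
print("pusher foot rim z18", onz(s,345,335,.018).round(4),onz(d,289.7,316,.018).round(4))
print("pusher collar z94", onz(s,345.4,306.5,.092).round(4),onz(d,288.4,279,.092).round(4))
print("punch collar", onz(s,308.7,233,.092).round(4),onz(d,296.8,238.5,.092).round(4))
print("red foot", onz(s,355,382,.018).round(4),onz(d,268.5,353,.018).round(4))
for n,c,w in(("scene",s,(250,330,140,210)),("side",d,(295,355,195,240))):
    im=cv2.cvtColor(c["color"],cv2.COLOR_RGB2HSV)
    m=cv2.inRange(im,(12,140,90),(30,255,255)); k=np.zeros_like(m);k[w[2]:w[3],w[0]:w[1]]=1;m*=k
    cs=max(cv2.findContours(m,0,1)[0],key=cv2.contourArea);e=cv2.fitEllipse(cv2.convexHull(cs));print(n,e,onz(c,*e[0],.052).round(4))
E
```

```text
pusher foot rim z18 [ 0.4483 -0.2745  0.018 ] [ 0.4536 -0.2694  0.018 ]
pusher collar z94 [ 0.4518 -0.2686  0.092 ] [ 0.453 -0.266  0.092]
punch collar [ 0.4798 -0.0834  0.092 ] [ 0.4801 -0.0853  0.092 ]
red foot [ 0.4144 -0.366   0.018 ] [ 0.4139 -0.3755  0.018 ]
scene ((288.6376037597656, 162.07211303710938), (18.502527236938477, 25.043729782104492), 86.3533935546875) [0.5622 0.1702 0.052 ]Traceback (most recent call last):
  File "<stdin>", line 14, in <module>
ValueError: max() iterable argument is empty
```

```bash
cat >> h.py <<'E'
from scipy.spatial.transform import Rotation as Ro
def go(P,yaw=None):
    # yaw = world heading of tool y axis (deg)
    s=read_state();R=Ro.from_rotvec(s["tool_rot"]);M=R.as_matrix()
    print("pos",s["eef_pos"].round(4),"yhead",np.degrees(np.arctan2(M[1,1],M[0,1])).round(2),"tilt z",M[:,2].round(4),"F",s["contact_force"].round(1),"open",round(s["opening"],3),"t",s["time_s"])
    print("d mm",(M.T@(np.asarray(P)-s["eef_pos"])*1000).round(1))
    if yaw is not None:
        y=np.radians(yaw);Y=np.array([np.cos(y),np.sin(y),0]);Z=np.array([0,0,-1.]);T=np.c_[np.cross(Y,Z),Y,Z]
        print("a",Ro.from_matrix(M.T@T).as_rotvec().round(4))
E
python3 - <<'E'
from h import *
M=Ro.from_rotvec(read_state()["tool_rot"]).as_matrix();print(M.round(3))
w=load("pics/wrist0.npy");p=read_state()["eef_pos"];print(proj(w,p),proj(w,[p[0],p[1],0.05]),proj(w,[p[0],p[1],0.0]))
T=w["T"];print("cam in tool",(M.T@(T[:3,3]-p)).round(3),(M.T@-T[:3,2]).round(3))
go([.50,.12,.22],0)
E
```

```text
[[-0.897  0.441 -0.001]
 [ 0.441  0.897 -0.001]
 [ 0.    -0.002 -1.   ]]
[315.33859838 309.5593599 ] [315.06502404 221.07373668] [315.02856387 209.40681007]
cam in tool [ 0.075 -0.001 -0.162] [-0.274 -0.     0.962]
pos [0.2754 0.5605 0.2217] yhead 63.83 tilt z [-8.0e-04 -1.3e-03 -1.0e+00] F [-0.5 -0.  -0.5] open 1.001 t 0.15
d mm [-395.9 -296.3    2. ]
a [-1.400e-03  7.000e-04  1.114e+00]
```

```bash
python3 - <<'E'
from h import *
go([.562,.170,.22],17)
E
```

```text
pos [0.2754 0.5605 0.2217] yhead 63.83 tilt z [-8.0e-04 -1.3e-03 -1.0e+00] F [-0.5 -0.  -0.5] open 1.001 t 0.15
d mm [-429.4 -224.     1.9]
a [-1.500e-03  4.000e-04  8.173e-01]
```

Request:
{"op": "drive_tool", "data": {
  "increments": [
    {"dx": -215, "dy": -112, "dz": 0, "az": 0.41},
    {"dx": -429, "dy": -224, "dz": 2, "az": 0.817},
    {"dx": -429, "dy": -224, "dz": 2, "az": 0.817},
    {"dx": -429, "dy": -224, "dz": 2, "az": 0.817},
    {"dx": -429, "dy": -224, "dz": 2, "az": 0.817},
    {"dx": -429, "dy": -224, "dz": 2, "az": 0.817},
    {"dx": -429, "dy": -224, "dz": 2, "az": 0.817},
    {"dx": -429, "dy": -224, "dz": 2, "az": 0.817}
  ]
}}

```text
$.increments[0]: bad value
```

```bash
python3 - <<'E'
from h import *
go([.562,.170,.22],17)
E
```

```text
pos [0.2754 0.5605 0.2217] yhead 63.83 tilt z [-8.0e-04 -1.3e-03 -1.0e+00] F [-0.5 -0.  -0.5] open 1.001 t 0.15
d mm [-429.4 -224.     1.9]
a [-1.500e-03  4.000e-04  8.173e-01]
```

Request:
{"op": "drive_tool", "data": {
  "increments": [
    {"dx": -215, "dy": -112, "dz": 0, "ax": 0, "ay": 0, "az": 0.41, "grip": 1},
    {"dx": -429, "dy": -224, "dz": 2, "ax": 0, "ay": 0, "az": 0.817, "grip": 1},
    {"dx": -429, "dy": -224, "dz": 2, "ax": 0, "ay": 0, "az": 0.817, "grip": 1},
    {"dx": -429, "dy": -224, "dz": 2, "ax": 0, "ay": 0, "az": 0.817, "grip": 1},
    {"dx": -429, "dy": -224, "dz": 2, "ax": 0, "ay": 0, "az": 0.817, "grip": 1},
    {"dx": -429, "dy": -224, "dz": 2, "ax": 0, "ay": 0, "az": 0.817, "grip": 1},
    {"dx": -429, "dy": -224, "dz": 2, "ax": 0, "ay": 0, "az": 0.817, "grip": 1},
    {"dx": -429, "dy": -224, "dz": 2, "ax": 0, "ay": 0, "az": 0.817, "grip": 1}
  ]
}}

```text
time_s: 0.82
eef_pos: [0.4735, 0.2903, 0.2211]
tool_rot: [-1.873, -2.522, 0.0]
contact_force: [0.5, 0.6, 0.6]
opening: 1.0
```

```bash
python3 - <<'E'
from h import *
go([.562,.170,.22],17)
E
```

```text
pos [0.4735 0.2903 0.2211] yhead 16.81 tilt z [-1.e-04 -0.e+00 -1.e+00] F [0.5 0.6 0.6] open 1.0 t 0.8167
d mm [-140.8   50.     1.1]
a [-0.0001 -0.     -0.0034]
```

Request:
{"op": "drive_tool", "data": {
  "increments": [
    {"dx": -140, "dy": 50, "dz": 1, "ax": 0, "ay": 0, "az": 0, "grip": 1},
    {"dx": -140, "dy": 50, "dz": 1, "ax": 0, "ay": 0, "az": 0, "grip": 1},
    {"dx": -140, "dy": 50, "dz": 1, "ax": 0, "ay": 0, "az": 0, "grip": 1},
    {"dx": -140, "dy": 50, "dz": 1, "ax": 0, "ay": 0, "az": 0, "grip": 1},
    {"dx": -140, "dy": 50, "dz": 1, "ax": 0, "ay": 0, "az": 0, "grip": 1},
    {"dx": -140, "dy": 50, "dz": 1, "ax": 0, "ay": 0, "az": 0, "grip": 1}
  ]
}}

```text
time_s: 1.32
eef_pos: [0.5619, 0.1716, 0.2196]
tool_rot: [-1.871, -2.522, 0.001]
contact_force: [-0.0, 0.0, -0.6]
opening: 0.998
```

```bash
python3 - <<'E'
from h import *
go([.562,.170,.22],17)
c=snap("wrist","pics/w1.png")
E
```

```text
pos [0.5619 0.1716 0.2196] yhead 16.84 tilt z [-1.2e-03  1.0e-04 -1.0e+00] F [-0.   0.  -0.6] open 0.998 t 1.3167
d mm [-1.6 -0.4 -0.4]
a [-0.0011 -0.0005 -0.0027]
```

View pics/w1.png

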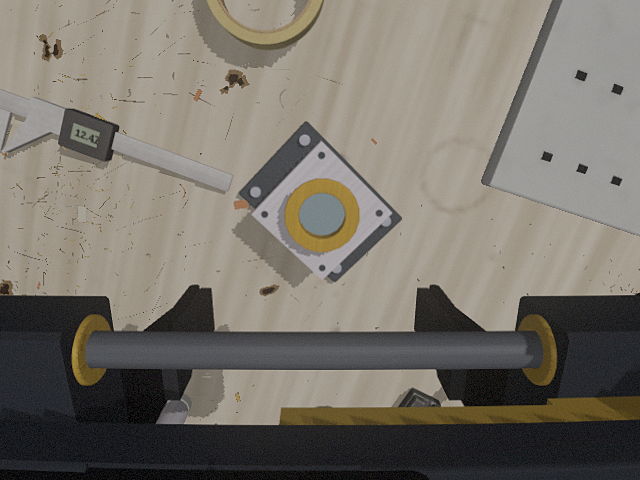

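The wrist view shows the ring at about (322,215), proud on the block. Nothing tall is near it. Now the ellipse fit.

```bash
python3 - <<'E'
from h import *
c=load("pics/w1.npy")
im=cv2.cvtColor(c["color"],cv2.COLOR_RGB2HSV)
m=cv2.inRange(im,(12,140,60),(30,255,255));k=np.zeros_like(m);k[165:265,270:375]=1;m*=k
cs,h=cv2.findContours(m,cv2.RETR_CCOMP,cv2.CHAIN_APPROX_NONE)
for q in cs:
    if cv2.contourArea(q)>300:
        e=cv2.fitEllipse(q)
        for z in(.05,.054): print(e,onz(c,*e[0],z).round(4))
        # circle fit on plane z=.054
        P=np.array([onz(c,*p[0],.054)[:2] for p in q]);A=np.c_[2*P,np.ones(len(P))];x=np.linalg.lstsq(A,(P**2).sum(1),rcond=None)[0];print("circle",x[:2].round(4),np.sqrt(x[2]+x[:2]@x[:2]).round(4))
m=cv2.inRange(im,(0,0,150),(180,60,255))
k=np.zeros_like(m);k[130:290,240:405]=1;m*=k
m=cv2.morphologyEx(m,cv2.MORPH_OPEN,np.ones((3,3)))
cv2.imwrite("pics/m.png",m)
E
python3 -c "
import cv2;a=cv2.imread('pics/w1.png')[110:300,220:420];cv2.imwrite('pics/w1c.png',cv2.resize(a,None,fx=3,fy=3,interpolation=2))"
```

```text
((321.55194091796875, 214.74661254882812), (71.37567901611328, 73.24891662597656), 79.9825668334961) [0.5657 0.1783 0.05  ]
((321.55194091796875, 214.74661254882812), (71.37567901611328, 73.24891662597656), 79.9825668334961) [0.5654 0.179  0.054 ]
circle [0.5656 0.1784] 0.0296
((321.72998046875, 214.0272979736328), (44.91518020629883, 48.139217376708984), 96.57576751708984) [0.5657 0.1789 0.05  ]
((321.72998046875, 214.0272979736328), (44.91518020629883, 48.139217376708984), 96.57576751708984) [0.5654 0.1797 0.054 ]
circle [0.5655 0.1794] 0.019
```

View pics/w1c.png

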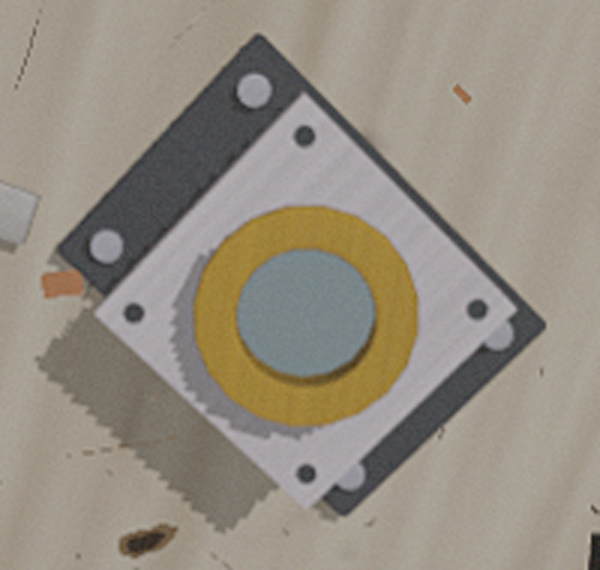

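```bash
python3 - <<'E'
from h import *
c=load("pics/w1.npy")
P=[onz(c,u,v,.042) for u,v in((321.3,141),(392.3,212),(322.3,279.3),(251.7,214))]
print(np.round(P,4),np.mean(P,0).round(4),[round(np.linalg.norm(P[i]-P[i-1]),4) for i in range(4)])
c2=snap("wrist","pics/w2.png");print((c2["T"]-c["T"])[:3,3].round(4),read_state()["eef_pos"])
s=snap("scene","pics/s2.png");d=snap("side","pics/d2.png")
for n,k in(("scene",s),("side",d)): print(n,proj(k,[.5655,.179,.054]),proj(k,[.562,.1702,.054]))
a=cv2.imread("pics/s2.png");b=cv2.imread("pics/d2.png")
o=np.zeros((400,800,3),np.uint8)
o[:,:400]=cv2.resize(a[130:210,250:330],(400,400),interpolation=2);o[:,400:]=cv2.resize(b[180:260,280:360],(400,400),interpolation=2);cv2.imwrite("pics/c2.png",o)
E
```

```text
[[0.5483 0.2343 0.042 ]
 [0.6225 0.1963 0.042 ]
 [0.5841 0.1217 0.042 ]
 [0.51   0.1602 0.042 ]] [0.5662 0.1781 0.042 ] [np.float64(0.0834), np.float64(0.0833), np.float64(0.0839), np.float64(0.0835)]
[-0.0007  0.0011  0.0001] [0.560933   0.17349033 0.21981767]
scene [288.17001634 158.76824014] [288.53020908 161.4040648 ]
side [322.15819112 212.13861272] [321.23892859 213.2924487 ]
```

View pics/c2.png

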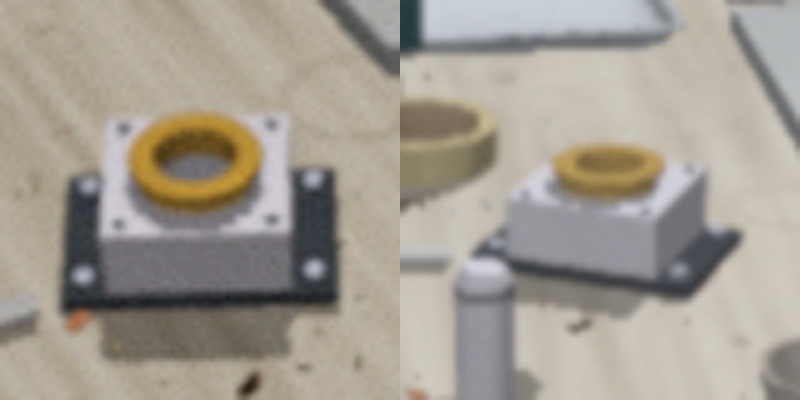

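```bash
python3 - <<'E'
from h import *
s=load("pics/s2.npy");d=load("pics/d2.npy")
P=[onz(s,u,v,.042) for u,v in((270.6,152.4),(307.6,152.4),(308.4,177.2),(270,177.2))]
print(np.round(P,4),np.mean(P,0).round(4),[round(np.linalg.norm(P[i]-P[i-1]),4) for i in range(4)])
st=read_state();p=st["eef_pos"];M=Ro.from_rotvec(st["tool_rot"]).as_matrix()
for k,f in((s,"s"),(d,"d")):
    im=k["color"][:,:,::-1].copy();c=proj(k,p).astype(int);print(c)
    x,y=max(c[0]-60,0),max(c[1]-60,0)
    im=cv2.resize(im[y:y+100,x:x+120],None,fx=4,fy=4,interpolation=2)
    for q in (p,p+M[:,1]*.0435,p-M[:,1]*.0435,p+M[:,1]*.0585,p-M[:,1]*.0585):
        u=((proj(k,q)-[x,y]+.5)*4).astype(int);cv2.circle(im,tuple(u.tolist()),3,(0,0,255),1)
    cv2.imwrite(f"pics/tip_{f}.png",im)
o=np.hstack([cv2.imread("pics/tip_s.png")[:,:400],cv2.imread("pics/tip_d.png")[:,:400]]);cv2.imwrite("pics/tip.png",o)
E
```

```text
[[0.547  0.2341 0.042 ]
 [0.6208 0.1911 0.042 ]
 [0.5813 0.1126 0.042 ]
 [0.508  0.1551 0.042 ]] [0.5643 0.1732 0.042 ] [np.float64(0.0881), np.float64(0.0854), np.float64(0.0879), np.float64(0.0847)]
[282  97]
[321 150]
```

View pics/tip.png

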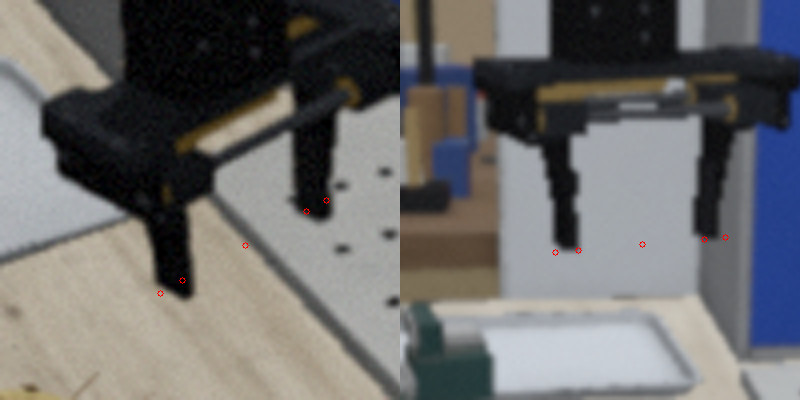

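Checking against the fingertips, the scene camera reads about 1.5 px low. Correcting for that brings it into line with the wrist view: ring at (0.5655, 0.1785). Next I go over the pusher.

```bash
python3 - <<'E'
from h import *
go([.455,-.264,.22],-31)
E
```

```text
pos [0.5608 0.1741 0.2201] yhead 17.11 tilt z [-5.e-04  2.e-04 -1.e+00] F [0.1 0.3 0.9] open 0.997 t 1.5167
d mm [-3.876e+02 -2.300e+02  1.000e-01]
a [-5.000e-04 -2.000e-04  8.398e-01]
```

Request:
{"op": "drive_tool", "data": {
  "increments": [
    {"dx": -194, "dy": -115, "dz": 0, "ax": 0, "ay": 0, "az": 0.42, "grip": 1},
    {"dx": -388, "dy": -230, "dz": 0, "ax": 0, "ay": 0, "az": 0.84, "grip": 1},
    {"dx": -388, "dy": -230, "dz": 0, "ax": 0, "ay": 0, "az": 0.84, "grip": 1},
    {"dx": -388, "dy": -230, "dz": 0, "ax": 0, "ay": 0, "az": 0.84, "grip": 1},
    {"dx": -388, "dy": -230, "dz": 0, "ax": 0, "ay": 0, "az": 0.84, "grip": 1},
    {"dx": -388, "dy": -230, "dz": 0, "ax": 0, "ay": 0, "az": 0.84, "grip": 1},
    {"dx": -388, "dy": -230, "dz": 0, "ax": 0, "ay": 0, "az": 0.84, "grip": 1},
    {"dx": -388, "dy": -230, "dz": 0, "ax": 0, "ay": 0, "az": 0.84, "grip": 1}
  ]
}}

```text
time_s: 2.18
eef_pos: [0.4824, -0.1514, 0.2206]
tool_rot: [2.737, 1.541, 0.001]
contact_force: [0.3, 0.1, 0.9]
opening: 1.0
```

```bash
python3 - <<'E'
from h import *
go([.455,-.264,.22],-31)
E
```

```text
pos [ 0.4824 -0.1514  0.2206] yhead -31.25 tilt z [ 1.e-03 -2.e-04 -1.e+00] F [0.3 0.1 0.9] open 1.0 t 2.1833
d mm [-110.5   35.     0.6]
a [ 0.001  -0.0003 -0.0044]
```

Request:
{"op": "drive_tool", "data": {
  "increments": [
    {"dx": -110, "dy": 35, "dz": 0, "ax": 0, "ay": 0, "az": 0, "grip": 1},
    {"dx": -110, "dy": 35, "dz": 0, "ax": 0, "ay": 0, "az": 0, "grip": 1},
    {"dx": -110, "dy": 35, "dz": 0, "ax": 0, "ay": 0, "az": 0, "grip": 1},
    {"dx": -110, "dy": 35, "dz": 0, "ax": 0, "ay": 0, "az": 0, "grip": 1},
    {"dx": -110, "dy": 35, "dz": 0, "ax": 0, "ay": 0, "az": 0, "grip": 1},
    {"dx": -110, "dy": 35, "dz": 0, "ax": 0, "ay": 0, "az": 0, "grip": 1}
  ]
}}

```text
time_s: 2.68
eef_pos: [0.4564, -0.262, 0.2202]
tool_rot: [-2.735, -1.545, -0.001]
contact_force: [0.3, 0.0, 0.4]
opening: 1.001
```

```bash
python3 - <<'E'
from h import *
c=snap("wrist","pics/w3.png")
go([.455,-.264,.22],-31)
E
```

```text
pos [ 0.4566 -0.2616  0.2202] yhead -31.01 tilt z [ 1.e-04  7.e-04 -1.e+00] F [-0.2  0.  -0.1] open 1.007 t 2.7333
d mm [-2.9 -0.1  0.2]
a [-0.0003 -0.0006 -0.0001]
```

View pics/w3.png

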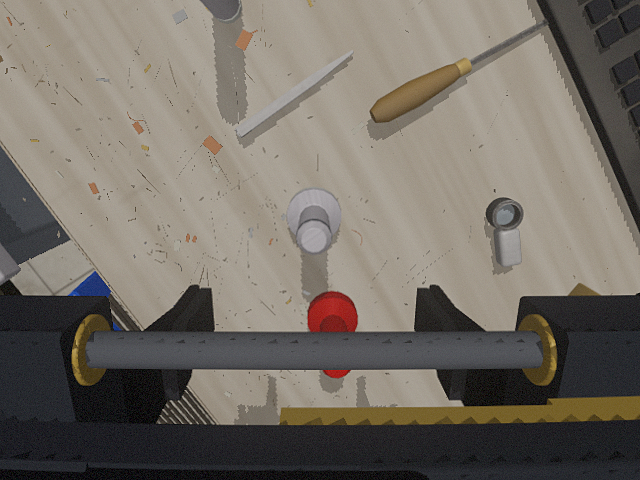

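The wrist view shows the pusher with its foot centred near (314,214) and its handle top near (314,237). The red one at (333,318) is at the edge, and the jaws' line clears both it and the punch.

```bash
python3 - <<'E'
from h import *
c=load("pics/w3.npy")
for r in (.0265,):
    pass
print("foot top z18 (314,215):",onz(c,314,215,.018).round(4),"L/R/T",onz(c,287,216,.016).round(4),onz(c,341,216,.016).round(4),onz(c,314,187.5,.018).round(4))
print("cap z.099 (314.5,236):",onz(c,314.5,237,.099).round(4))
a=cv2.imread("pics/w3.png")[170:270,260:370];cv2.imwrite("pics/w3c.png",cv2.resize(a,None,fx=5,fy=5,interpolation=2))
E
```

```text
foot top z18 (314,215): [ 0.4554 -0.2637  0.018 ] L/R/T [ 0.4337 -0.2523  0.016 ] [ 0.4757 -0.2775  0.016 ] [ 0.4682 -0.2424  0.018 ]
cap z.099 (314.5,236): [ 0.4562 -0.263   0.099 ]
```

View pics/w3c.png

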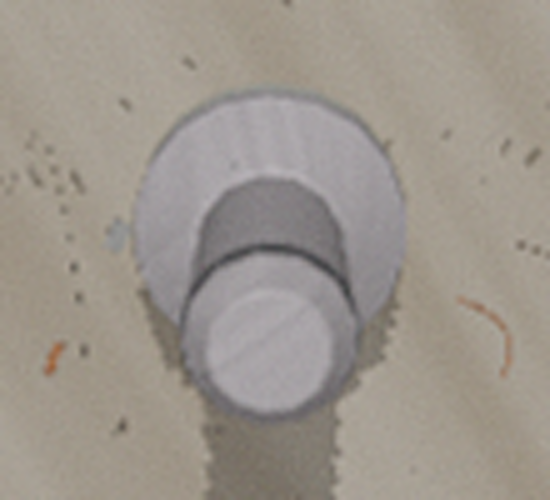

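```bash
python3 - <<'E'
from h import *
c=load("pics/w3.npy")
print(onz(c,314,238.8,.1),onz(c,314,236.6,.094),onz(c,314,215.6,.018))
p=[.4558,-.2635]
go(p+[.13],-31);go(p+[.042],-31)
E
```

```text
[ 0.45536826 -0.26371548  0.1       ] [ 0.45538202 -0.26369611  0.094     ] [ 0.4551101  -0.26419378  0.018     ]
pos [ 0.4566 -0.2616  0.2202] yhead -31.01 tilt z [ 1.e-04  7.e-04 -1.e+00] F [-0.2  0.  -0.1] open 1.007 t 2.7333
d mm [-2.1  0.3 90.2]
a [-0.0003 -0.0006 -0.0001]
pos [ 0.4566 -0.2616  0.2202] yhead -31.01 tilt z [ 1.e-04  7.e-04 -1.e+00] F [-0.2  0.  -0.1] open 1.007 t 2.7333
d mm [ -2.1   0.4 178.2]
a [-0.0003 -0.0006 -0.0001]
```

Request:
{"op": "drive_tool", "data": {
  "increments": [
    {"dx": -2.5, "dy": 0, "dz": 35, "ax": 0, "ay": 0, "az": 0, "grip": 1},
    {"dx": -2.5, "dy": 0, "dz": 70, "ax": 0, "ay": 0, "az": 0, "grip": 1},
    {"dx": -2.5, "dy": 0, "dz": 100, "ax": 0, "ay": 0, "az": 0, "grip": 1},
    {"dx": -2.5, "dy": 0, "dz": 130, "ax": 0, "ay": 0, "az": 0, "grip": 1},
    {"dx": -2.5, "dy": 0, "dz": 155, "ax": 0, "ay": 0, "az": 0, "grip": 1},
    {"dx": -2.5, "dy": 0, "dz": 170, "ax": 0, "ay": 0, "az": 0, "grip": 1},
    {"dx": -2.5, "dy": 0, "dz": 178, "ax": 0, "ay": 0, "az": 0, "grip": 1},
    {"dx": -2.5, "dy": 0, "dz": 178, "ax": 0, "ay": 0, "az": 0, "grip": 1}
  ]
}}

```text
time_s: 3.4
eef_pos: [0.4541, -0.2629, 0.0404]
tool_rot: [-2.731, -1.546, 0.002]
contact_force: [-0.0, 0.4, -0.1]
opening: 0.996
```

```bash
python3 - <<'E'
from h import *
go([.4553,-.2638,.042],-31)
snap("side","pics/d4.png");c=snap("wrist","pics/w4.png")
a=cv2.imread("pics/d4.png")[200:360,200:360];b=cv2.imread("pics/w4.png")
cv2.imwrite("pics/c4.png",np.hstack([cv2.resize(a,(400,400),interpolation=2),cv2.resize(b,(400,300))[[*range(300)]+[299]*100]]))
E
```

```text
pos [ 0.4541 -0.2629  0.0404] yhead -30.97 tilt z [-0.0029  0.0025 -1.    ] F [-0.   0.4 -0.1] open 0.996 t 3.4
d mm [-0.2  1.4 -1.7]
a [-0.0038 -0.0006  0.0005]
```

View pics/c4.png

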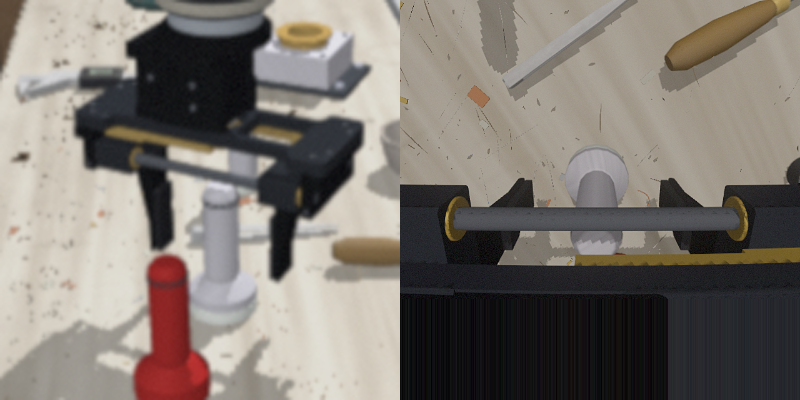

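The handle stands centred between the open fingers and clear of the red one. I'll close.

Request:
{"op": "drive_tool", "data": {
  "increments": [
    {"dx": 0, "dy": 1, "dz": -1, "ax": 0, "ay": 0, "az": 0, "grip": 0.5},
    {"dx": 0, "dy": 1, "dz": -1, "ax": 0, "ay": 0, "az": 0, "grip": 0.35},
    {"dx": 0, "dy": 1, "dz": -1, "ax": 0, "ay": 0, "az": 0, "grip": 0.2},
    {"dx": 0, "dy": 1, "dz": -1, "ax": 0, "ay": 0, "az": 0, "grip": 0.1},
    {"dx": 0, "dy": 1, "dz": -1, "ax": 0, "ay": 0, "az": 0, "grip": 0.1},
    {"dx": 0, "dy": 1, "dz": -1, "ax": 0, "ay": 0, "az": 0, "grip": 0.1},
    {"dx": 0, "dy": 1, "dz": -1, "ax": 0, "ay": 0, "az": 0, "grip": 0.1},
    {"dx": 0, "dy": 1, "dz": -1, "ax": 0, "ay": 0, "az": 0, "grip": 0.1}
  ],
  "newtons": 20
}}

```text
time_s: 4.17
eef_pos: [0.4556, -0.266, 0.0432]
tool_rot: [-2.736, -1.544, 0.0]
contact_force: [0.3, -0.3, 1.2]
opening: 0.474
```

Request:
{"op": "drive_tool", "data": {
  "increments": [
    {"dx": 0, "dy": 0, "dz": 0, "ax": 0, "ay": 0, "az": 0, "grip": 0},
    {"dx": 0, "dy": 0, "dz": 0, "ax": 0, "ay": 0, "az": 0, "grip": 0},
    {"dx": 0, "dy": 0, "dz": 0, "ax": 0, "ay": 0, "az": 0, "grip": 0},
    {"dx": 0, "dy": 0, "dz": 0, "ax": 0, "ay": 0, "az": 0, "grip": 0},
    {"dx": 0, "dy": 0, "dz": 0, "ax": 0, "ay": 0, "az": 0, "grip": 0},
    {"dx": 0, "dy": 0, "dz": 0, "ax": 0, "ay": 0, "az": 0, "grip": 0}
  ],
  "newtons": 50
}}

```text
time_s: 4.67
eef_pos: [0.4555, -0.2658, 0.043]
tool_rot: [-2.735, -1.544, 0.0]
contact_force: [0.7, 1.2, -1.0]
opening: 0.288
```

```bash
python3 - <<'E'
from h import *
go([.4553,-.2638,.19],-31)
E
```

```text
pos [ 0.4555 -0.2658  0.043 ] yhead -31.11 tilt z [-3.e-04  2.e-04 -1.e+00] F [ 0.7  1.2 -1. ] open 0.288 t 4.6667
d mm [   1.6   -1.3 -147. ]
a [-0.0003 -0.     -0.0019]
```

Request:
{"op": "drive_tool", "data": {
  "increments": [
    {"dx": 0, "dy": 0, "dz": 0, "ax": 0, "ay": 0, "az": 0, "grip": 0},
    {"dx": 0, "dy": 0, "dz": -5, "ax": 0, "ay": 0, "az": 0, "grip": 0},
    {"dx": 0, "dy": 0, "dz": -15, "ax": 0, "ay": 0, "az": 0, "grip": 0},
    {"dx": 0, "dy": 0, "dz": -40, "ax": 0, "ay": 0, "az": 0, "grip": 0},
    {"dx": 0, "dy": 0, "dz": -75, "ax": 0, "ay": 0, "az": 0, "grip": 0},
    {"dx": 0, "dy": 0, "dz": -110, "ax": 0, "ay": 0, "az": 0, "grip": 0},
    {"dx": 0, "dy": 0, "dz": -140, "ax": 0, "ay": 0, "az": 0, "grip": 0},
    {"dx": 0, "dy": 0, "dz": -150, "ax": 0, "ay": 0, "az": 0, "grip": 0}
  ]
}}

```text
time_s: 5.33
eef_pos: [0.4581, -0.2678, 0.2001]
tool_rot: [2.728, 1.54, 0.006]
contact_force: [0.5, -1.1, -0.3]
opening: 0.283
```

```bash
python3 - <<'E'
from h import *
c=snap("wrist","pics/w5.png");snap("scene","pics/s5.png")
go([.5655,.1785,.20],17)
a=cv2.imread("pics/w5.png");b=cv2.imread("pics/s5.png")[180:340,270:430]
cv2.imwrite("pics/c5.png",np.hstack([cv2.resize(a[180:460,220:420],(286,400)),cv2.resize(b,(400,400),interpolation=2)]))
E
```

```text
pos [ 0.4573 -0.2672  0.1967] yhead -31.11 tilt z [ 0.0052 -0.0042 -1.    ] F [ 0.  -1.  -2.7] open 0.288 t 5.4333
d mm [ 437.5 -137.6   -4.6]
a [ 0.0058  0.0036 -0.8396]
```

View pics/c5.png

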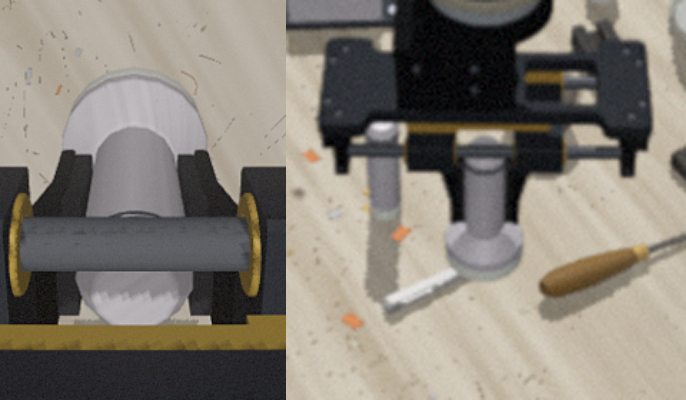

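```bash
python3 - <<'E'
from h import *
c=load("pics/w5.npy")
# camera in tool frame from earlier: rotate using settled pose w1
w=load("pics/w3.npy");R=Ro.from_rotvec([-2.735,-1.545,0]).as_matrix();p=np.array([.4565,-.2618,.2202])
for P in([.025,0,.0245],[.025,0,.0425],[0,.025,.0245],[0,-.025,.0245],[0.013,0,-.0515],[-.013,0,-.0515]):
    print(P,proj(w,p+R@np.array(P)).round(1))
a=cv2.imread("pics/w5.png")[200:420,240:400];cv2.imwrite("pics/w5c.png",cv2.resize(a,None,fx=3.6/1.4,fy=3.6/1.4,interpolation=2))
E
```

```text
[0.025, 0, 0.0245] [314.1 236.1]
[0.025, 0, 0.0425] [314.1 227.1]
[0, 0.025, 0.0245] [365.6 286. ]
[0, -0.025, 0.0245] [262.4 285.9]
[0.013, 0, -0.0515] [314.2 339.7]
[-0.013, 0, -0.0515] [314.1 412.7]
```

View pics/w5c.png

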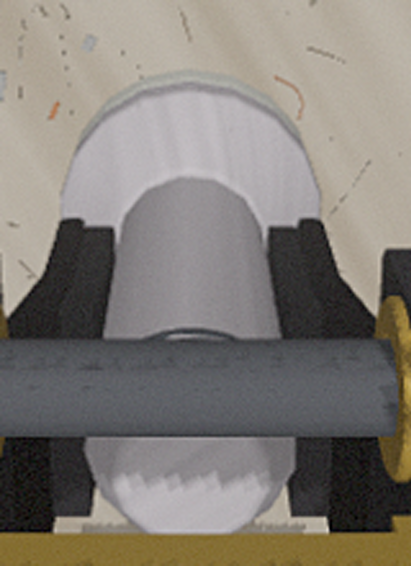

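The pusher is held upright, offset about +1.7 mm along tool x. I'll carry it over the cell.

Request:
{"op": "drive_tool", "data": {
  "increments": [
    {"dx": 30, "dy": -10, "dz": 0, "ax": 0, "ay": 0, "az": -0.06, "grip": 0},
    {"dx": 70, "dy": -22, "dz": 0, "ax": 0, "ay": 0, "az": -0.16, "grip": 0},
    {"dx": 110, "dy": -35, "dz": 0, "ax": 0, "ay": 0, "az": -0.26, "grip": 0},
    {"dx": 150, "dy": -47, "dz": 0, "ax": 0, "ay": 0, "az": -0.36, "grip": 0},
    {"dx": 190, "dy": -60, "dz": 0, "ax": 0, "ay": 0, "az": -0.46, "grip": 0},
    {"dx": 230, "dy": -72, "dz": 0, "ax": 0, "ay": 0, "az": -0.56, "grip": 0},
    {"dx": 270, "dy": -85, "dz": 0, "ax": 0, "ay": 0, "az": -0.66, "grip": 0},
    {"dx": 300, "dy": -94, "dz": 0, "ax": 0, "ay": 0, "az": -0.76, "grip": 0}
  ]
}}

```text
time_s: 6.1
eef_pos: [0.5287, 0.0426, 0.1905]
tool_rot: [-1.958, -2.452, 0.003]
contact_force: [1.2, -0.0, -0.4]
opening: 0.287
```

```bash
python3 - <<'E'
from h import *
go([.566,.177,.20],17)
E
```

```text
pos [0.5287 0.0426 0.1905] yhead 12.77 tilt z [-0.0039  0.001  -1.    ] F [ 1.2 -0.  -0.4] open 0.287 t 6.1
d mm [122.9  66.   -9.5]
a [-0.0035 -0.002  -0.0738]
```

Request:
{"op": "drive_tool", "data": {
  "increments": [
    {"dx": 31, "dy": 17, "dz": -2, "ax": 0, "ay": 0, "az": -0.03, "grip": 0},
    {"dx": 62, "dy": 34, "dz": -4, "ax": 0, "ay": 0, "az": -0.074, "grip": 0},
    {"dx": 92, "dy": 50, "dz": -4, "ax": 0, "ay": 0, "az": -0.074, "grip": 0},
    {"dx": 110, "dy": 60, "dz": -4, "ax": 0, "ay": 0, "az": -0.074, "grip": 0},
    {"dx": 119, "dy": 65, "dz": -4, "ax": 0, "ay": 0, "az": -0.074, "grip": 0},
    {"dx": 122, "dy": 66, "dz": -4, "ax": 0, "ay": 0, "az": -0.074, "grip": 0},
    {"dx": 122, "dy": 66, "dz": -4, "ax": 0, "ay": 0, "az": -0.074, "grip": 0},
    {"dx": 122, "dy": 66, "dz": -4, "ax": 0, "ay": 0, "az": -0.074, "grip": 0}
  ]
}}

```text
time_s: 6.77
eef_pos: [0.5677, 0.1716, 0.1961]
tool_rot: [-1.876, -2.519, 0.003]
contact_force: [0.7, -0.2, -0.7]
opening: 0.286
```

```bash
python3 - <<'E'
from h import *
go([.566,.177,.125],17)
E
```

```text
pos [0.5677 0.1716 0.1961] yhead 16.64 tilt z [-0.0021 -0.001  -1.    ] F [ 0.7 -0.2 -0.7] open 0.286 t 6.7667
d mm [ 5.7  0.1 71.1]
a [-0.0023  0.0003 -0.0063]
```

Request:
{"op": "drive_tool", "data": {
  "increments": [
    {"dx": 3, "dy": 0, "dz": 15, "ax": 0, "ay": 0, "az": 0, "grip": 0},
    {"dx": 5, "dy": 0, "dz": 35, "ax": 0, "ay": 0, "az": 0, "grip": 0},
    {"dx": 5, "dy": 0, "dz": 55, "ax": 0, "ay": 0, "az": 0, "grip": 0},
    {"dx": 5, "dy": 0, "dz": 66, "ax": 0, "ay": 0, "az": 0, "grip": 0},
    {"dx": 5, "dy": 0, "dz": 71, "ax": 0, "ay": 0, "az": 0, "grip": 0},
    {"dx": 5, "dy": 0, "dz": 71, "ax": 0, "ay": 0, "az": 0, "grip": 0},
    {"dx": 5, "dy": 0, "dz": 71, "ax": 0, "ay": 0, "az": 0, "grip": 0},
    {"dx": 5, "dy": 0, "dz": 71, "ax": 0, "ay": 0, "az": 0, "grip": 0}
  ]
}}

```text
time_s: 7.43
eef_pos: [0.568, 0.1774, 0.1277]
tool_rot: [1.876, 2.518, 0.003]
contact_force: [0.5, -0.4, -0.4]
opening: 0.285
```

```bash
python3 - <<'E'
from h import *
go([.566,.177,.10],17)
for n in("wrist","scene","side"): snap(n,f"pics/{n}6.png")
go([.566,.177,.10],17)
a=cv2.imread("pics/wrist6.png")[150:420,220:420];b=cv2.imread("pics/scene6.png")[90:200,240:340];d=cv2.imread("pics/side6.png")[150:260,270:370]
cv2.imwrite("pics/c6.png",np.hstack([cv2.resize(a,(296,400)),cv2.resize(b,(250,400*250*110//100//440 if 0 else 275),interpolation=2)[[*range(275)]+[274]*125],cv2.resize(d,(250,275),interpolation=2)[[*range(275)]+[274]*125]]))
E
```

```text
pos [0.568  0.1774 0.1277] yhead 16.65 tilt z [ 2.3e-03  4.0e-04 -1.0e+00] F [ 0.5 -0.4 -0.4] open 0.285 t 7.4333
d mm [ 0.2 -2.1 27.7]
a [ 0.0023  0.0003 -0.0062]
pos [0.5678 0.1777 0.1275] yhead 16.67 tilt z [ 2.e-03  3.e-04 -1.e+00] F [ 0.7  0.2 -0.9] open 0.286 t 7.5833
d mm [-0.2 -1.9 27.5]
a [ 0.002   0.0003 -0.0057]
```

View pics/c6.png

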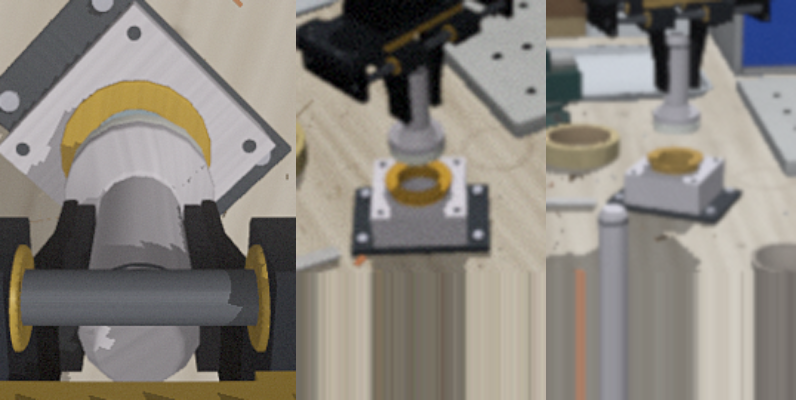

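```bash
python3 - <<'E'
from h import *
c=load("pics/wrist6.npy")
im=cv2.cvtColor(c["color"],cv2.COLOR_RGB2HSV)
m=cv2.inRange(im,(12,140,60),(30,255,255));k=np.zeros_like(m);k[190:272,255:375]=1;m*=k
cs=max(cv2.findContours(m,0,cv2.CHAIN_APPROX_NONE)[0],key=cv2.contourArea)[:,0]
# upper outline: topmost pixel per column
P=np.array([onz(c,u,cs[cs[:,0]==u,1].min()-.5,.054)[:2] for u in range(cs[:,0].min()+4,cs[:,0].max()-3)])
A=np.c_[2*P,np.ones(len(P))];x=np.linalg.lstsq(A,(P**2).sum(1),rcond=None)[0]
print("ring",x[:2].round(4),np.sqrt(x[2]+x[:2]@x[:2]).round(4))
from scipy.optimize import least_squares
r=least_squares(lambda q:np.hypot(*(P-q).T)-.031,[.565,.178]).x;print(r)
# foot underside rim prediction if foot centred at TCP + d*toolx
s=read_state();M=Ro.from_rotvec(s["tool_rot"]).as_matrix();p=s["eef_pos"]
for d in(0,.0017,.003):
  print(d,[proj(c,p+M@np.array(q)).round(1).tolist() for q in([d+.025,0,.043],[d+.025,0,.025],[d,.025,.025],[d,-.025,.025])])
a=c["color"][190:310,250:380,::-1];cv2.imwrite("pics/w6c.png",cv2.resize(a,None,fx=5,fy=5,interpolation=2))
E
```

```text
ring [0.5658 0.1784] 0.0299
[0.56618532 0.17722886]
0 [[314.6, 226.9], [314.6, 235.9], [365.9, 285.6], [263.2, 285.6]]
0.0017 [[314.6, 223.7], [314.6, 232.4], [366.0, 282.4], [263.1, 282.3]]
0.003 [[314.6, 221.2], [314.6, 229.7], [366.1, 279.9], [263.0, 279.8]]
```

View pics/w6c.png

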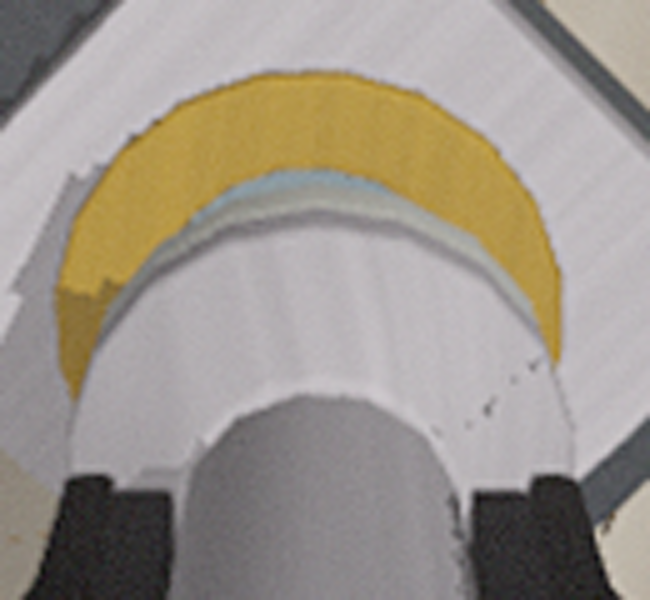

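Foot and ring line up after a −1.9 mm shift along tool y. I'll descend to just above the ring, then press in small steps while watching the force.

Request:
{"op": "drive_tool", "data": {
  "increments": [
    {"dx": -0.5, "dy": -2, "dz": 8, "ax": 0, "ay": 0, "az": 0, "grip": 0},
    {"dx": -0.5, "dy": -2, "dz": 18, "ax": 0, "ay": 0, "az": 0, "grip": 0},
    {"dx": -0.5, "dy": -2, "dz": 24, "ax": 0, "ay": 0, "az": 0, "grip": 0},
    {"dx": -0.5, "dy": -2, "dz": 26, "ax": 0, "ay": 0, "az": 0, "grip": 0},
    {"dx": -0.5, "dy": -2, "dz": 26, "ax": 0, "ay": 0, "az": 0, "grip": 0},
    {"dx": -0.5, "dy": -2, "dz": 26, "ax": 0, "ay": 0, "az": 0, "grip": 0},
    {"dx": -0.5, "dy": -2, "dz": 26, "ax": 0, "ay": 0, "az": 0, "grip": 0}
  ],
  "newtons": 60
}}

```text
time_s: 8.17
eef_pos: [0.5654, 0.1766, 0.1004]
tool_rot: [1.876, 2.52, 0.0]
contact_force: [0.5, 1.2, -1.0]
opening: 0.287
```

```bash
python3 - <<'E'
from h import *
for n in("scene","side"): snap(n,f"pics/{n}7.png")
go([.566,.1768,.097],17)
b=cv2.imread("pics/scene7.png")[100:200,240:340];d=cv2.imread("pics/side7.png")[150:250,270:370]
cv2.imwrite("pics/c7.png",cv2.resize(np.hstack([b,d]),(800,400),interpolation=2))
E
```

```text
pos [0.5655 0.1766 0.1007] yhead 16.68 tilt z [ 8.e-04  1.e-04 -1.e+00] F [-0.8  0.1 -1. ] open 0.287 t 8.2667
d mm [0.  0.5 3.7]
a [ 0.0008  0.0001 -0.0057]
```

View pics/c7.png

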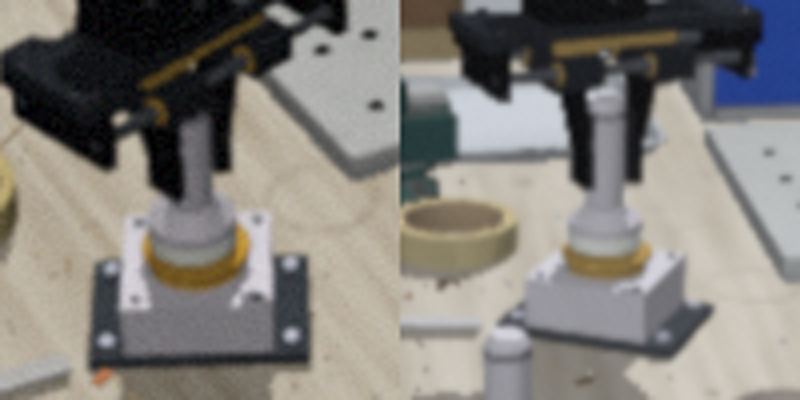

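Both views show the foot centred over the ring, upright, and a few mm above it. Now pressing.

Request:
{"op": "drive_tool", "data": {
  "increments": [
    {"dx": 0, "dy": 0, "dz": 1, "ax": 0, "ay": 0, "az": 0, "grip": 0},
    {"dx": 0, "dy": 0, "dz": 2, "ax": 0, "ay": 0, "az": 0, "grip": 0},
    {"dx": 0, "dy": 0, "dz": 3, "ax": 0, "ay": 0, "az": 0, "grip": 0},
    {"dx": 0, "dy": 0, "dz": 4, "ax": 0, "ay": 0, "az": 0, "grip": 0},
    {"dx": 0, "dy": 0, "dz": 4, "ax": 0, "ay": 0, "az": 0, "grip": 0},
    {"dx": 0, "dy": 0, "dz": 4, "ax": 0, "ay": 0, "az": 0, "grip": 0}
  ]
}}

```text
time_s: 8.77
eef_pos: [0.5653, 0.1766, 0.0965]
tool_rot: [1.876, 2.52, 0.0]
contact_force: [-0.3, -0.1, -0.8]
opening: 0.286
```

Request:
{"op": "drive_tool", "data": {
  "increments": [
    {"dx": 0, "dy": 0, "dz": 0.5, "ax": 0, "ay": 0, "az": 0, "grip": 0},
    {"dx": 0, "dy": 0, "dz": 1, "ax": 0, "ay": 0, "az": 0, "grip": 0},
    {"dx": 0, "dy": 0, "dz": 1.5, "ax": 0, "ay": 0, "az": 0, "grip": 0},
    {"dx": 0, "dy": 0, "dz": 2, "ax": 0, "ay": 0, "az": 0, "grip": 0},
    {"dx": 0, "dy": 0, "dz": 2, "ax": 0, "ay": 0, "az": 0, "grip": 0}
  ]
}}

```text
time_s: 9.18
eef_pos: [0.5659, 0.1767, 0.0952]
tool_rot: [1.875, 2.519, 0.002]
contact_force: [-0.8, -0.5, 4.5]
opening: 0.285
```

Request:
{"op": "drive_tool", "data": {
  "increments": [
    {"dx": 0, "dy": 0, "dz": 0.5, "ax": 0, "ay": 0, "az": 0, "grip": 0},
    {"dx": 0, "dy": 0, "dz": 1, "ax": 0, "ay": 0, "az": 0, "grip": 0},
    {"dx": 0, "dy": 0, "dz": 1.5, "ax": 0, "ay": 0, "az": 0, "grip": 0},
    {"dx": 0, "dy": 0, "dz": 2, "ax": 0, "ay": 0, "az": 0, "grip": 0},
    {"dx": 0, "dy": 0, "dz": 2, "ax": 0, "ay": 0, "az": 0, "grip": 0}
  ]
}}

```text
time_s: 9.6
eef_pos: [0.5649, 0.1765, 0.0916]
tool_rot: [-1.876, -2.52, 0.001]
contact_force: [0.3, -0.3, -0.8]
opening: 0.286
```

Request:
{"op": "drive_tool", "data": {
  "increments": [
    {"dx": 0, "dy": 0, "dz": 0.5, "ax": 0, "ay": 0, "az": 0, "grip": 0},
    {"dx": 0, "dy": 0, "dz": 1, "ax": 0, "ay": 0, "az": 0, "grip": 0},
    {"dx": 0, "dy": 0, "dz": 1.5, "ax": 0, "ay": 0, "az": 0, "grip": 0},
    {"dx": 0, "dy": 0, "dz": 2, "ax": 0, "ay": 0, "az": 0, "grip": 0},
    {"dx": 0, "dy": 0, "dz": 2, "ax": 0, "ay": 0, "az": 0, "grip": 0}
  ]
}}

```text
time_s: 10.02
eef_pos: [0.5649, 0.1765, 0.0898]
tool_rot: [-1.876, -2.52, 0.001]
contact_force: [-0.5, -0.2, -1.1]
opening: 0.288
```

Request:
{"op": "drive_tool", "data": {
  "increments": [
    {"dx": 0, "dy": 0, "dz": 0.5, "ax": 0, "ay": 0, "az": 0, "grip": 0},
    {"dx": 0, "dy": 0, "dz": 1, "ax": 0, "ay": 0, "az": 0, "grip": 0},
    {"dx": 0, "dy": 0, "dz": 1.5, "ax": 0, "ay": 0, "az": 0, "grip": 0},
    {"dx": 0, "dy": 0, "dz": 1.5, "ax": 0, "ay": 0, "az": 0, "grip": 0}
  ]
}}

```text
time_s: 10.35
eef_pos: [0.5653, 0.1766, 0.089]
tool_rot: [1.876, 2.52, 0.0]
contact_force: [-1.6, -0.8, 1.8]
opening: 0.287
```

Request:
{"op": "drive_tool", "data": {
  "increments": [
    {"dx": 0, "dy": 0, "dz": 0.5, "ax": 0, "ay": 0, "az": 0, "grip": 0},
    {"dx": 0, "dy": 0, "dz": 1, "ax": 0, "ay": 0, "az": 0, "grip": 0},
    {"dx": 0, "dy": 0, "dz": 1, "ax": 0, "ay": 0, "az": 0, "grip": 0},
    {"dx": 0, "dy": 0, "dz": 1, "ax": 0, "ay": 0, "az": 0, "grip": 0}
  ]
}}

```text
time_s: 10.68
eef_pos: [0.5653, 0.1766, 0.089]
tool_rot: [1.876, 2.52, 0.0]
contact_force: [-3.7, -1.5, 7.4]
opening: 0.285
```

Request:
{"op": "drive_tool", "data": {
  "increments": [
    {"dx": 0, "dy": 0, "dz": 0.5, "ax": 0, "ay": 0, "az": 0, "grip": 0},
    {"dx": 0, "dy": 0, "dz": 1, "ax": 0, "ay": 0, "az": 0, "grip": 0},
    {"dx": 0, "dy": 0, "dz": 1.5, "ax": 0, "ay": 0, "az": 0, "grip": 0},
    {"dx": 0, "dy": 0, "dz": 1.5, "ax": 0, "ay": 0, "az": 0, "grip": 0},
    {"dx": 0, "dy": 0, "dz": 1.5, "ax": 0, "ay": 0, "az": 0, "grip": 0}
  ]
}}

```text
time_s: 11.1
eef_pos: [0.5654, 0.1766, 0.0889]
tool_rot: [1.875, 2.52, 0.0]
contact_force: [-8.5, -2.6, 15.8]
opening: 0.289
```

```bash
python3 - <<'E'
from h import *
for n in("scene","side"): snap(n,f"pics/{n}8.png")
go([.566,.1768,.097],17)
b=cv2.imread("pics/scene8.png")[100:200,240:340];d=cv2.imread("pics/side8.png")[150:250,270:370]
cv2.imwrite("pics/c8.png",cv2.resize(np.hstack([b,d]),(800,400),interpolation=2))
E
```

```text
pos [0.5654 0.1766 0.0889] yhead 16.68 tilt z [ 3.e-04 -2.e-04 -1.e+00] F [-7.6 -2.4 16.5] open 0.286 t 11.2
d mm [ 0.1  0.7 -8.1]
a [ 0.0003  0.0003 -0.0055]
```

View pics/c8.png

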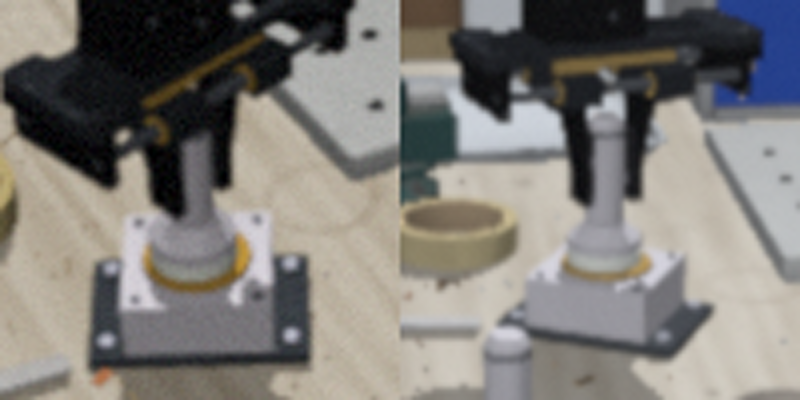

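The ring is down at the hard stop: 16 N, TCP at the predicted 0.089. I'll lift off and inspect the ring.

Request:
{"op": "drive_tool", "data": {
  "increments": [
    {"dx": 0, "dy": 0, "dz": -2, "ax": 0, "ay": 0, "az": 0, "grip": 0},
    {"dx": 0, "dy": 0, "dz": -4, "ax": 0, "ay": 0, "az": 0, "grip": 0},
    {"dx": 0, "dy": 0, "dz": -7, "ax": 0, "ay": 0, "az": 0, "grip": 0},
    {"dx": 0, "dy": 0, "dz": -14, "ax": 0, "ay": 0, "az": 0, "grip": 0},
    {"dx": 0, "dy": 0, "dz": -35, "ax": 0, "ay": 0, "az": 0, "grip": 0},
    {"dx": 0, "dy": 0, "dz": -65, "ax": 0, "ay": 0, "az": 0, "grip": 0},
    {"dx": 0, "dy": 0, "dz": -95, "ax": 0, "ay": 0, "az": 0, "grip": 0},
    {"dx": 0, "dy": 0, "dz": -115, "ax": 0, "ay": 0, "az": 0, "grip": 0}
  ]
}}

```text
time_s: 11.87
eef_pos: [0.5662, 0.1767, 0.2045]
tool_rot: [1.875, 2.518, 0.004]
contact_force: [0.2, 0.2, -1.6]
opening: 0.289
```

```bash
python3 - <<'E'
from h import *
for n in("scene","side","wrist"): snap(n,f"pics/{n}9.png")
go([.455,-.264,.2],-31)
b=cv2.imread("pics/scene9.png")[100:200,240:340];d=cv2.imread("pics/side9.png")[150:250,270:370];e=cv2.imread("pics/wrist9.png")[160:380,200:420]
cv2.imwrite("pics/c9.png",np.hstack([cv2.resize(x,(266,266),interpolation=2) for x in(b,d,e)]))
E
```

```text
pos [0.5667 0.1768 0.2036] yhead 16.67 tilt z [ 4.7e-03  9.0e-04 -1.0e+00] F [ 1.1  0.9 -1.8] open 0.287 t 12.0167
d mm [-390.3 -233.5    2.7]
a [ 0.0047 -0.0015  0.8321]
```

View pics/c9.png

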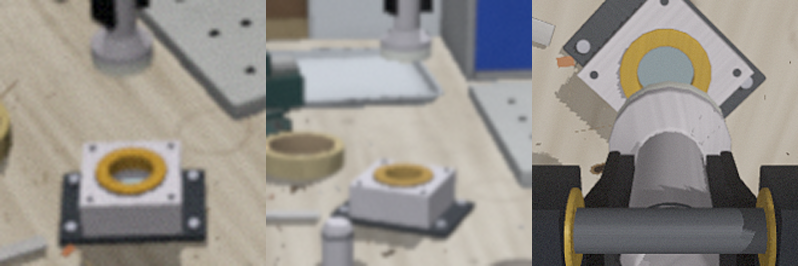

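The ring sits flat and level on the cell in all views. Next I return the pusher to its old, clear spot.

Request:
{"op": "drive_tool", "data": {
  "increments": [
    {"dx": -30, "dy": -18, "dz": 0, "ax": 0, "ay": 0, "az": 0.06, "grip": 0},
    {"dx": -64, "dy": -38, "dz": 0, "ax": 0, "ay": 0, "az": 0.16, "grip": 0},
    {"dx": -98, "dy": -58, "dz": 0, "ax": 0, "ay": 0, "az": 0.26, "grip": 0},
    {"dx": -132, "dy": -78, "dz": 0, "ax": 0, "ay": 0, "az": 0.36, "grip": 0},
    {"dx": -166, "dy": -98, "dz": 0, "ax": 0, "ay": 0, "az": 0.46, "grip": 0},
    {"dx": -200, "dy": -119, "dz": 0, "ax": 0, "ay": 0, "az": 0.56, "grip": 0},
    {"dx": -234, "dy": -140, "dz": 0, "ax": 0, "ay": 0, "az": 0.66, "grip": 0},
    {"dx": -268, "dy": -160, "dz": 0, "ax": 0, "ay": 0, "az": 0.76, "grip": 0}
  ]
}}

```text
time_s: 12.68
eef_pos: [0.4867, -0.1272, 0.1989]
tool_rot: [-2.678, -1.637, 0.003]
contact_force: [1.2, -0.1, -1.7]
opening: 0.287
```

```bash
python3 - <<'E'
from h import *
go([.455,-.264,.2],-31)
E
```

```text
pos [ 0.4867 -0.1272  0.1989] yhead -27.14 tilt z [-0.0032  0.0013 -1.    ] F [ 1.2 -0.1 -1.7] open 0.287 t 12.6833
d mm [-136.2   34.2   -1.1]
a [-0.0034  0.0004  0.0673]
```

Request:
{"op": "drive_tool", "data": {
  "increments": [
    {"dx": -34, "dy": 9, "dz": 0, "ax": 0, "ay": 0, "az": 0.03, "grip": 0},
    {"dx": -68, "dy": 18, "dz": 0, "ax": 0, "ay": 0, "az": 0.067, "grip": 0},
    {"dx": -98, "dy": 25, "dz": 0, "ax": 0, "ay": 0, "az": 0.067, "grip": 0},
    {"dx": -120, "dy": 30, "dz": 0, "ax": 0, "ay": 0, "az": 0.067, "grip": 0},
    {"dx": -131, "dy": 33, "dz": 0, "ax": 0, "ay": 0, "az": 0.067, "grip": 0},
    {"dx": -135, "dy": 34, "dz": 0, "ax": 0, "ay": 0, "az": 0.067, "grip": 0},
    {"dx": -135, "dy": 34, "dz": 0, "ax": 0, "ay": 0, "az": 0.067, "grip": 0},
    {"dx": -135, "dy": 34, "dz": 0, "ax": 0, "ay": 0, "az": 0.067, "grip": 0}
  ]
}}

```text
time_s: 13.35
eef_pos: [0.4581, -0.2606, 0.2004]
tool_rot: [-2.728, -1.554, 0.0]
contact_force: [-0.1, -0.4, -2.2]
opening: 0.286
```

```bash
python3 - <<'E'
from h import *
go([.455,-.264,.05],-31)
E
```

```text
pos [ 0.4581 -0.2606  0.2004] yhead -30.68 tilt z [-0.001   0.0016 -1.    ] F [-0.1 -0.4 -2.2] open 0.286 t 13.35
d mm [ -4.6  -0.7 150.4]
a [-0.0017 -0.0009  0.0055]
```

Request:
{"op": "drive_tool", "data": {
  "increments": [
    {"dx": -4, "dy": 0, "dz": 20, "ax": 0, "ay": 0, "az": 0, "grip": 0},
    {"dx": -4, "dy": 0, "dz": 50, "ax": 0, "ay": 0, "az": 0, "grip": 0},
    {"dx": -4, "dy": 0, "dz": 85, "ax": 0, "ay": 0, "az": 0, "grip": 0},
    {"dx": -4, "dy": 0, "dz": 115, "ax": 0, "ay": 0, "az": 0, "grip": 0},
    {"dx": -4, "dy": 0, "dz": 135, "ax": 0, "ay": 0, "az": 0, "grip": 0},
    {"dx": -4, "dy": 0, "dz": 146, "ax": 0, "ay": 0, "az": 0, "grip": 0},
    {"dx": -4, "dy": 0, "dz": 150, "ax": 0, "ay": 0, "az": 0, "grip": 0},
    {"dx": -4, "dy": 0, "dz": 150, "ax": 0, "ay": 0, "az": 0, "grip": 0}
  ]
}}

```text
time_s: 14.02
eef_pos: [0.4562, -0.2642, 0.0508]
tool_rot: [-2.728, -1.555, 0.001]
contact_force: [0.8, -0.9, -1.3]
opening: 0.287
```

Request:
{"op": "drive_tool", "data": {
  "increments": [
    {"dx": 0, "dy": 0, "dz": 0, "ax": 0, "ay": 0, "az": 0, "grip": 0},
    {"dx": 0, "dy": 0, "dz": 1, "ax": 0, "ay": 0, "az": 0, "grip": 0},
    {"dx": 0, "dy": 0, "dz": 2, "ax": 0, "ay": 0, "az": 0, "grip": 0},
    {"dx": 0, "dy": 0, "dz": 3, "ax": 0, "ay": 0, "az": 0, "grip": 0},
    {"dx": 0, "dy": 0, "dz": 4, "ax": 0, "ay": 0, "az": 0, "grip": 0},
    {"dx": 0, "dy": 0, "dz": 4, "ax": 0, "ay": 0, "az": 0, "grip": 0},
    {"dx": 0, "dy": 0, "dz": 4, "ax": 0, "ay": 0, "az": 0, "grip": 0}
  ]
}}

```text
time_s: 14.6
eef_pos: [0.456, -0.2654, 0.0473]
tool_rot: [2.73, 1.554, 0.0]
contact_force: [-0.1, 0.3, -1.2]
opening: 0.285
```

Request:
{"op": "drive_tool", "data": {
  "increments": [
    {"dx": 0, "dy": 0, "dz": 1, "ax": 0, "ay": 0, "az": 0, "grip": 0},
    {"dx": 0, "dy": 0, "dz": 2, "ax": 0, "ay": 0, "az": 0, "grip": 0},
    {"dx": 0, "dy": 0, "dz": 3, "ax": 0, "ay": 0, "az": 0, "grip": 0},
    {"dx": 0, "dy": 0, "dz": 3, "ax": 0, "ay": 0, "az": 0, "grip": 0},
    {"dx": 0, "dy": 0, "dz": 3, "ax": 0, "ay": 0, "az": 0, "grip": 0}
  ]
}}

```text
time_s: 15.02
eef_pos: [0.456, -0.2653, 0.0441]
tool_rot: [-2.73, -1.554, 0.0]
contact_force: [-0.3, -0.7, -1.7]
opening: 0.286
```

Request:
{"op": "drive_tool", "data": {
  "increments": [
    {"dx": 0, "dy": 0, "dz": 0.5, "ax": 0, "ay": 0, "az": 0, "grip": 0},
    {"dx": 0, "dy": 0, "dz": 1, "ax": 0, "ay": 0, "az": 0, "grip": 0},
    {"dx": 0, "dy": 0, "dz": 1, "ax": 0, "ay": 0, "az": 0, "grip": 0},
    {"dx": 0, "dy": 0, "dz": 1, "ax": 0, "ay": 0, "az": 0, "grip": 0}
  ]
}}

```text
time_s: 15.35
eef_pos: [0.4561, -0.2653, 0.0432]
tool_rot: [-2.73, -1.554, -0.0]
contact_force: [-0.6, 0.4, -1.1]
opening: 0.285
```

Request:
{"op": "drive_tool", "data": {
  "increments": [
    {"dx": 0, "dy": 0, "dz": 0.5, "ax": 0, "ay": 0, "az": 0, "grip": 0},
    {"dx": 0, "dy": 0, "dz": 1, "ax": 0, "ay": 0, "az": 0, "grip": 0},
    {"dx": 0, "dy": 0, "dz": 1, "ax": 0, "ay": 0, "az": 0, "grip": 0},
    {"dx": 0, "dy": 0, "dz": 1, "ax": 0, "ay": 0, "az": 0, "grip": 0}
  ]
}}

```text
time_s: 15.68
eef_pos: [0.4562, -0.2654, 0.043]
tool_rot: [2.73, 1.554, -0.0]
contact_force: [-2.7, 1.3, 4.6]
opening: 0.289
```

The foot is on the bench, so I'll release.

Request:
{"op": "drive_tool", "data": {
  "increments": [
    {"dx": 0, "dy": 0, "dz": -0.5, "ax": 0, "ay": 0, "az": 0, "grip": 0},
    {"dx": 0, "dy": 0, "dz": -0.5, "ax": 0, "ay": 0, "az": 0, "grip": 0.32},
    {"dx": 0, "dy": 0, "dz": -0.5, "ax": 0, "ay": 0, "az": 0, "grip": 0.4},
    {"dx": 0, "dy": 0, "dz": -0.5, "ax": 0, "ay": 0, "az": 0, "grip": 0.6},
    {"dx": 0, "dy": 0, "dz": -0.5, "ax": 0, "ay": 0, "az": 0, "grip": 0.8},
    {"dx": 0, "dy": 0, "dz": -0.5, "ax": 0, "ay": 0, "az": 0, "grip": 1},
    {"dx": 0, "dy": 0, "dz": -0.5, "ax": 0, "ay": 0, "az": 0, "grip": 1},
    {"dx": 0, "dy": 0, "dz": -0.5, "ax": 0, "ay": 0, "az": 0, "grip": 1}
  ]
}}

```text
time_s: 16.35
eef_pos: [0.4561, -0.2653, 0.0427]
tool_rot: [-2.73, -1.554, 0.0]
contact_force: [-0.7, 0.5, 0.7]
opening: 0.687
```

Request:
{"op": "drive_tool", "data": {
  "increments": [
    {"dx": 0, "dy": 0, "dz": 0, "ax": 0, "ay": 0, "az": 0, "grip": 1},
    {"dx": 0, "dy": 0, "dz": 0, "ax": 0, "ay": 0, "az": 0, "grip": 1},
    {"dx": 0, "dy": 0, "dz": 0, "ax": 0, "ay": 0, "az": 0, "grip": 1},
    {"dx": 0, "dy": 0, "dz": 0, "ax": 0, "ay": 0, "az": 0, "grip": 1},
    {"dx": 0, "dy": 0, "dz": 0, "ax": 0, "ay": 0, "az": 0, "grip": 1},
    {"dx": 0, "dy": 0, "dz": 0, "ax": 0, "ay": 0, "az": 0, "grip": 1}
  ]
}}

```text
time_s: 16.85
eef_pos: [0.4561, -0.2653, 0.0427]
tool_rot: [2.73, 1.554, 0.0]
contact_force: [-0.1, -1.0, 0.0]
opening: 0.989
```

Request:
{"op": "drive_tool", "data": {
  "increments": [
    {"dx": 0, "dy": 0, "dz": -10, "ax": 0, "ay": 0, "az": 0, "grip": 1},
    {"dx": 0, "dy": 0, "dz": -30, "ax": 0, "ay": 0, "az": 0, "grip": 1},
    {"dx": 0, "dy": 0, "dz": -60, "ax": 0, "ay": 0, "az": 0, "grip": 1},
    {"dx": 0, "dy": 0, "dz": -90, "ax": 0, "ay": 0, "az": 0, "grip": 1},
    {"dx": 0, "dy": 0, "dz": -120, "ax": 0, "ay": 0, "az": 0, "grip": 1},
    {"dx": 0, "dy": 0, "dz": -150, "ax": 0, "ay": 0, "az": 0, "grip": 1},
    {"dx": 0, "dy": 0, "dz": -170, "ax": 0, "ay": 0, "az": 0, "grip": 1},
    {"dx": 0, "dy": 0, "dz": -180, "ax": 0, "ay": 0, "az": 0, "grip": 1}
  ]
}}

```text
time_s: 17.52
eef_pos: [0.4575, -0.2664, 0.2274]
tool_rot: [2.725, 1.551, 0.004]
contact_force: [-0.1, -0.2, 0.8]
opening: 1.005
```

```bash
python3 - <<'E'
from h import *
for n in("scene","side","wrist"): snap(n,f"pics/{n}10.png")
go([.455,-.264,.2],-31)
b=cv2.imread("pics/scene10.png")[130:410,220:420];d=cv2.imread("pics/side10.png")[180:390,220:370]
cv2.imwrite("pics/c10.png",np.hstack([cv2.resize(x,(400,560),interpolation=2) for x in(b,d)]))
E
```

```text
pos [ 0.4562 -0.2654  0.2231] yhead -30.71 tilt z [ 9.e-04 -8.e-04 -1.e+00] F [ 0.3 -0.  -0.7] open 1.004 t 17.6667
d mm [ 0.6 -1.8 23.1]
a [0.0012 0.0002 0.0051]
```

View pics/c10.png

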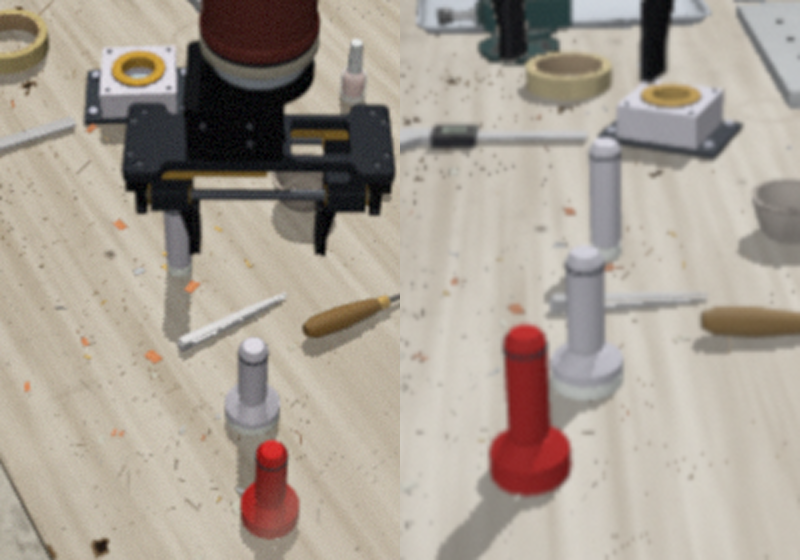

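The pusher stands upright on its foot, the punch and the red one haven't moved, and the ring is flat on the cell. Handing in.

```bash
python3 -c "
from station import *
print(job_done())"
```

```text
the job is handed in; nothing more can be done
None
```

I pressed the retainer ring home with the broad-footed pusher and stood the pusher back upright at its old spot, well clear of the cell. I handed the job in at about 17.7 s.

- **Pressing:** resistance was about 5 N net at first contact. It dropped away as the ring snapped down. The foot then met a hard stop 8 mm lower, and I pressed on to about 16 N. The TCP stopped at z = 0.089, the height expected for a fully seated ring. At the stop there was also about 8 N of sideways force.
- **Last pictures:** the scene and side views after release show the ring flat and level on the cell and the pusher standing on its foot. The punch and the red look-alike were where they started. The gripper never touched the ring.
- **What disagreed:** the scene camera placed the ring 5–9 mm off the wrist camera's position. It also drew the fingertips about 1.5 px too low, so I used the wrist values, and the foot came down centred on the ring.
- **Not checked:** I judged the ring's final flatness from the stop height and the pictures. I made no separate measurement of it.

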